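# Lock an instrument's hidden carriage with its transit pin

### The job

Get the grey optical instrument ready for transport: take the red-handled spring-tipped locking pin out of its wooden stand, slide its tip gently along the groove in the instrument's cover until it drops into the hidden socket of the carriage underneath, then push the pin down, upright, until its brass collar sits flush on the cover, and let go. Go by feel and never force it, the mechanism is delicate (25 N at the very most); leave everything else on the bench where it is.

Things in the scene. Friction and masses are not known exactly. Their poses are not given: they have to be found in the camera images.
- pin_grip (a point): Centre of the locking pin's red handle, half-way up: a square bar 24 x 24 mm (sides along the point's x and y), 50 mm tall, axis z up. Right under it is a brass collar 34 mm across, 6 mm thick, and under that a round steel plunger 12 mm in diameter with a hemispherical end. At the start the pin stands upright in the stand, collar on the stand's top. Mass about 280 g.
- pin_collar (a point): Centre of the underside of the pin's brass collar, on its axis, 31 mm below the handle's centre; z up along the handle.
- pin: The whole pin, origin as point pin_collar. Its plunger's tip is 30 mm below the collar's underside (61 mm below the handle's centre) when out. It is sprung: it slides up into the handle by at most 10 mm, taking 2 N to start and 6 N at 10 mm (0.4 N per mm), then it is solid.
- stand: Fixed wooden block 80 x 80 x 40 mm with a hole 18 mm across and 36 mm deep in the middle of its top; origin at the centre of its underside. The pin is pulled straight up out of it.
- groove (a point): Middle of the groove in the instrument's flat aluminium cover, at the cover's top (60 mm above the bench). The groove runs along this point's y, 120 mm long (60 each way), 18 mm wide; its floor, a rigid dark steel strip, lies 4 mm below the cover's top. The strip is the top of the hidden carriage, left anywhere along its travel; it does not budge.
- strip_mid (a point): Middle of the groove's floor, 4 mm below point groove. Somewhere within 42 mm of it along the groove is the socket's centre: 15 mm long along the groove, as wide as it, over 30 mm deep. A flush shutter of the same steel closes it, not to be told by eye; it gives way downwards under 0.5 to 0.9 N (sprung). The pin's collar meets the cover only in the socket, elsewhere it stays over 15 mm up.
- instrument: The grey instrument, fixed to the bench; origin at bench height, 60 mm below the groove's middle, same axes. Cover 130 mm wide (x), 300 mm long (y). A tube up to 50 mm across lies alongside, axis 100 mm towards +x, top 81 mm above the bench; a black drum stands at the +y end, top 93 mm above the bench.
- eyepiece: Bystander, to be left alone: brass eyepiece, 40 mm across, 52 mm tall; origin at its underside
- weight: Bystander, to be left alone: brass balance weight, 40 mm across, 50 mm tall; origin at its underside
- plug_box: Bystander, to be left alone: dark wooden box 90 x 120 x 70 mm; origin at its underside
- screwdriver: Bystander, to be left alone: screwdriver lying on the bench; origin at its underside
- dust_brush: Bystander, to be left alone: dusting brush lying on the bench; origin at its underside
- oil_jar: Bystander, to be left alone: amber glass jar, 52 mm across, 75 mm tall; origin at its underside
- lens_ring: Bystander, to be left alone: dark steel lens ring, 60 mm across, 14 mm high; origin at its underside
Not all that is in view belongs to the job. Leave any purple or turquoise look-alike of the pin alone.

How it is judged (in metres and radians):
On the way, in this order (a step that is already met when the one before it is completed fails the run):
1. the pin is lifted out of its stand (z of pin_collar in the frame of stand above 0.072 m), for 0.1 s.
2. the pin's collar sits on the cover, upright, over the groove (x of pin_collar in the frame of groove between -0.006 and 0.006 m and y of pin_collar in the frame of groove between -0.055 and 0.055 m and z of pin_collar in the frame of groove between -0.003 and 0.0025 m and angle between pin_collar's own z axis and vertical below 0.08 rad), for 0.2 s.
At the end, for the whole second after the job is handed in: The pin stands in the socket: its collar's underside within about 2.5 mm of the cover's top, within 6 mm of the groove's centre line and within the groove's length, its axis within 0.08 rad of upright, at rest and released (all of step 2 and contact force between the fingers and anything else below 0.2 N and linear speed of pin below 0.02 m/s); the robot touches nothing.
It fails at once if the pin is pressed against the instrument with more than 25 N, downwards or sideways (contact force between pin and instrument above 25 N).
It fails at once if the robot itself pushes the instrument with more than 25 N (contact force between any of the fingers, the arm and instrument above 25 N).
It fails at once if a bystander is moved by more than 20 mm (distance of any of eyepiece, weight, plug_box, screwdriver, dust_brush, oil_jar, lens_ring from where it was at the start of the episode above 0.02 m).
It also fails if it takes over 50 s, if anything falls off the work surface, if the arm or the gripper's body presses on something with over 40 N, if the wrist force passes 120 N, or if a joint passes its speed limit or range.

### The arm

A 6-joint arm with a two-finger parallel gripper is mounted at the origin on the work surface. World frame = base frame: x ahead of the robot, y to its left, z up, the work surface at z = 0. Lengths are in m, angles in degrees, forces in N, time in s.
With the tool pointing down it reaches from about 0.275 to 0.875 m from the base axis. Payload 12.5 kg.
Tool frame: the origin (TCP) lies at the very end of the fingers, on their centre line; the grasp point (between the pads) lies 19 mm behind it (robot.grip_point_offset is the distance from the TCP to the grasp point, in m); y points along the fingers, z is the direction in which the jaws open and shut, and the axes are right-handed (so a half turn about y gives the same grasp; the last joint's range is limited). The gripper opens to 85 mm and grips with 20 to 120 N. Pads are 22 mm wide; open, the fingers measure 114 mm over their backs; the gripper's body (76 mm by 85 mm) begins 54 mm behind the grasp point. The pads swing forward as they close: fully open they stand 13 mm farther back than shut.
Start: joints at [-68.904, 20.094, 94.641, -0, 65.266, -4.847], TCP at [0.241, -0.495, 0.231] pointing down, gripper open.
Joint ranges: [-157.81, 157.81], [-45, 120.19], [0.68, 151.7], [-89.99, 269.99], [4.06, 180], [-164.3, 164.3]. Speed limits (degrees/s): [127.2, 127.2, 159.86, 180, 180, 180].

### API

Orientations are given as a 3x3 rotation matrix whose columns are the frame's x, y, z axes.
In Python, from cell import robot, viewer gives the robot as it stands.
- The arm moves only by the shell command python3 -m creep 'ROWS'. ROWS is JSON, a list of rows, each a list of 3 entries, a list of its own where there are three numbers: the shift along the tool's x, y, z as a fraction of full scale, then the turn about the tool's y as a fraction of full scale, then the gripper's target within -1 to 1 (shut at 1, half-way at 0, fully open at -1). In form: [[[tx, ty, tz], yaw, jaw], ...]. A call has 1 to 20 rows; each row shifts and turns the pose as measured when the row begins, along the tool's axes as they then stand; what a row does not reach is not made up. Full scale, the value 1, is 0.2 m for a shift and 0.1 rad for a turn. A row lasts 1/8 s, in which the tool goes at most 62.5 mm and 10.7 degrees, less where a joint would pass 70% of its speed; a pose out of reach is approached as far as the arm can. A call with a number of a shift or a turn outside -1 to 1 is refused whole. A call with a gripper value outside its range is refused whole. The fingers move at their own pace and stop on an object; the grip force is fixed at half the most. Time passes only in rows, so rows that do not move let the fingers close. It gives the time, the measured TCP pose, the force and the opening at its end, in the units of the state.
- robot.read_state(): the state, without advancing time (a new reading comes with each control period).
- viewer.capture(name): name is "scene" or "side" or "wrist"; returns a dict with "color" (480x640x3 uint8, blue, green, red), "fx", "fy", "cx", "cy" (pixels), "eye" and "attitude" of the camera in the world; the wrist camera has in their place "mount" (4x4, takes a point from camera to tool coordinates, whose origin is the TCP and whose axes are the tool frame's). Camera axes: x right, y up, looking along -z (the intrinsics and any distortion apply to the point x, -y, -z); pixel columns grow to the right and rows downward; lengths in m; the calibration is good to about 2 mm. A picture is of the moment at which its call begins: read the wrist's pose just before it. There is no depth.
- robot.hand_in(): hands the job in, once; it reports no verdict.
The state is a dict: "clock": time; "q": joint angles; "joint_vel": joint speeds; "joint_torque": joint torques, N m; "ee_pos": TCP position; "ee_rot": TCP orientation; "contact_force": force on the tool from outside, world axes, zero at the start; "torque": the same for the moment, N m; "width": opening from 0.0 (shut) to 1.0 (fully open).
Only numpy, scipy, OpenCV 4.12 (cv2) and the standard library are available. Lean on these libraries where they do the work, as an engineer would, in place of code of your own. Each camera call takes 0.05 s, during which the arm holds its last target. There are 200 camera calls.

## Working session

There is one attempt and no reset: what is moved stays moved. The work goes in short steps, Python scripts to look and compute and a shell command to move; the robot and the scene stay as the last step left them, time stands still between calls to the robot, and variables do not carry over. Pictures are saved under pics/ and viewed, about 8 in all and at most 12, crops included, and the job is handed in when it is done.

```bash
mkdir -p pics; python3 - <<'E'
from cell import robot, viewer
import cv2
s=robot.read_state(); print(s)
for n in ("scene","side","wrist"):
    c=viewer.capture(n); cv2.imwrite(f"pics/{n}0.png",c["color"]); print(n,{k:v for k,v in c.items() if k!="color"})
E
```

```text
{'clock': 0.0, 'q': array([-6.89032286e+01,  2.01242214e+01,  9.46757100e+01,  1.62527657e-03,
        6.52675136e+01, -4.84774507e+00]), 'joint_vel': array([-0.11400797,  0.03104654,  0.00061833,  0.12984718, -0.02972878,
       -0.0583231 ]), 'joint_torque': array([ 2.43620714e-03, -5.06099117e+01, -2.91399121e+01,  1.23164427e-04,
        4.54571869e-03,  4.34412911e-06]), 'ee_pos': array([ 0.2405313 , -0.49425039,  0.23076777]), 'ee_rot': array([[-8.99223354e-01, -3.99666432e-04,  4.37489657e-01],
       [-4.37489822e-01,  1.10751245e-03, -8.99222681e-01],
       [-1.25136122e-04, -9.99999307e-01, -1.17075106e-03]]), 'contact_force': array([ 0.5795739 , -0.33868603, -1.08551686]), 'torque': array([-0.00107218,  0.04040652, -0.00055983]), 'width': 0.9988695134224082}
scene {'fx': 439.8363156043539, 'fy': 439.8363156043539, 'cx': 322.90780117151604, 'cy': 248.44684345804416, 'eye': array([1.1740223 , 0.08427033, 0.77632632]), 'attitude': array([[-0.10578366, -0.72043287,  0.68540958],
       [ 0.99437901, -0.07975473,  0.06963882],
       [ 0.00449456,  0.68892355,  0.72482008]])}
side {'fx': 560.9560661571877, 'fy': 560.9560661571877, 'cx': 315.9023064133055, 'cy': 242.31043136213665, 'eye': array([ 0.31034144, -0.8830152 ,  0.98698448]), 'attitude': array([[ 0.97971541,  0.12780686, -0.15434743],
       [-0.19948927,  0.69512374, -0.69065695],
       [ 0.01901987,  0.70743791,  0.70651954]])}
wrist {'fx': 405.1568912230191, 'fy': 405.1568912230191, 'cx': 319.9684030389392, 'cy': 244.62631866026865, 'mount': array([[ 3.04168519e-04, -9.59597683e-01, -2.81375540e-01,
        -7.15934830e-02],
       [ 7.85569864e-05,  2.81375575e-01, -9.59597718e-01,
        -1.42923659e-01],
       [ 9.99999951e-01,  2.69775402e-04,  1.60968694e-04,
         1.60075260e-03],
       [ 0.00000000e+00,  0.00000000e+00,  0.00000000e+00,
         1.00000000e+00]])}
```

View pics/scene0.png

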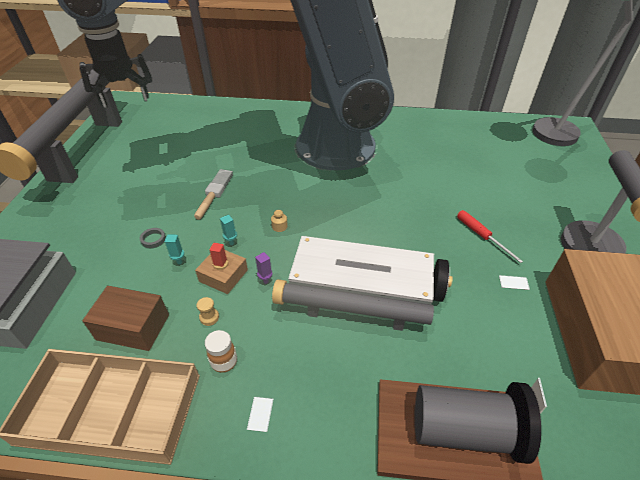

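View pics/side0.png

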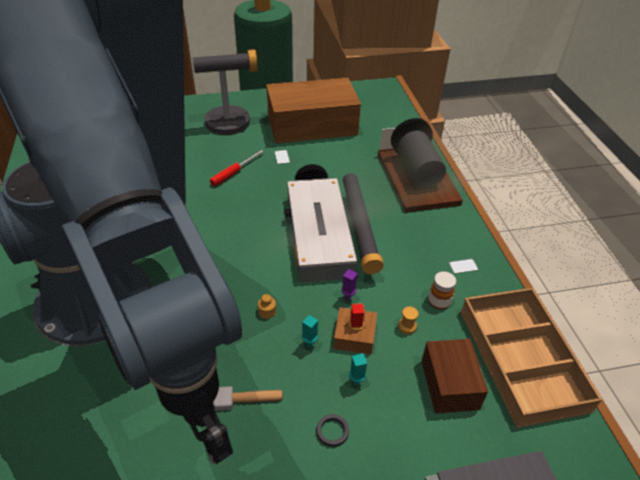

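The scene view shows the red pin at about (218,246) and the groove from (336,263) to (391,269). In the side view the pin is at (357,310), and the groove runs from (317,203) to (322,234).

```bash
cat > h.py <<'E'
import numpy as np, cv2
from cell import robot, viewer
def cam(n):
    s=robot.read_state(); c=viewer.capture(n)
    if n=="wrist":
        T=np.eye(4); T[:3,:3]=s["ee_rot"]; T[:3,3]=s["ee_pos"]; T=T@c["mount"]; c["eye"]=T[:3,3]; c["attitude"]=T[:3,:3]
    return c
def pix2z(c,uv,z):
    u,v=uv; d=np.asarray(c["attitude"])@np.array([(u-c["cx"])/c["fx"],-(v-c["cy"])/c["fy"],-1])
    return c["eye"]+d*(z-c["eye"][2])/d[2]
def proj(c,p):
    x=np.asarray(c["attitude"]).T@(np.asarray(p)-c["eye"]); return np.array([c["cx"]+c["fx"]*x[0]/-x[2], c["cy"]-c["fy"]*x[1]/-x[2]])
def st():
    s=robot.read_state(); print("t",round(s["clock"],2),"tcp",s["ee_pos"].round(4),"F",s["contact_force"].round(2),"w",round(s["width"],3)); return s
E
python3 - <<'E'
from h import *
a,b=cam("scene"),cam("side")
print("pin",pix2z(a,(218,246),.096),pix2z(b,(357,307),.096))
for p,q in (((336,263),(322,234)),((391,269),(317,203))): print("groove",pix2z(a,p,.06),pix2z(b,q,.06))
def crop(c,x,y,w=40,h=30): return cv2.resize(c["color"][y-h:y+h,x-w:x+w],(400,300),interpolation=cv2.INTER_CUBIC)
cv2.imwrite("pics/z1.png",np.vstack([np.hstack([crop(a,222,262),crop(a,365,266)]),np.hstack([crop(b,356,322),crop(b,320,219)])]))
E
```

```text
pin [ 0.54822426 -0.20522832  0.096     ] [ 0.5497465  -0.20815274  0.096     ]
groove [0.53700681 0.04842804 0.06      ] [0.53267223 0.04790497 0.06      ]
groove [0.54122857 0.16764611 0.06      ] [0.54349059 0.15978449 0.06      ]
```

View pics/z1.png

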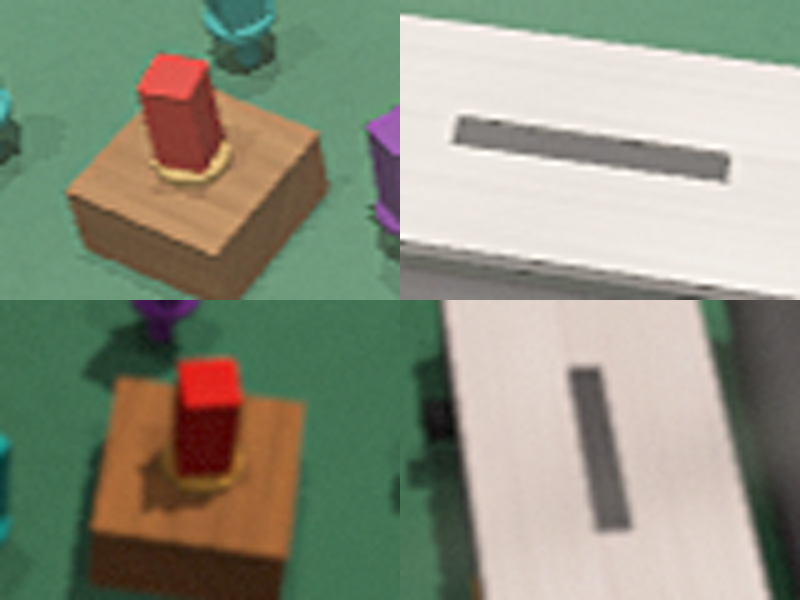

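Both views agree on the pin to within about 3 mm. I'll move above it for a close wrist view.

```bash
python3 -m creep '[[[-0.2,0,-0.06],0,-1],[[-0.2,0,-0.06],0,-1],[[-0.2,0,-0.06],0,-1],[[-0.2,0,-0.06],0,-1],[[-0.2,0,-0.06],0,-1],[[-0.2,0,-0.06],0,-1],[[-0.2,0,-0.06],0,-1],[[-0.2,0,-0.06],0,-1],[[-0.2,0,-0.06],0,-1],[[-0.15,0,-0.05],0,-1],[[0,0,0],0,-1],[[0,0,0],0,-1]]'; python3 - <<'E'
from h import *
s=st(); print(s["ee_rot"].round(4))
c=cam("wrist"); cv2.imwrite("pics/w1.png",c["color"]); print(c["eye"],proj(c,(.549,-.206,.096)))
E
```

```text
clock: 1.75
ee_pos: [0.5482, -0.2092, 0.2299]
ee_rot: [[-0.9, -0.001, 0.436], [-0.436, 0.001, -0.9], [0.001, -1.0, -0.001]]
contact_force: [0.2, -0.8, 0.1]
width: 1.0
t 1.75 tcp [ 0.5482 -0.2092  0.2299] F [ 0.19 -0.8   0.06] w 1.0
[[-8.999e-01 -1.400e-03  4.361e-01]
 [-4.361e-01  9.000e-04 -8.999e-01]
 [ 9.000e-04 -1.000e+00 -1.400e-03]]
[ 0.61356862 -0.17950155  0.3727653 ] [314.44181857 228.59906448]
```

View pics/w1.png

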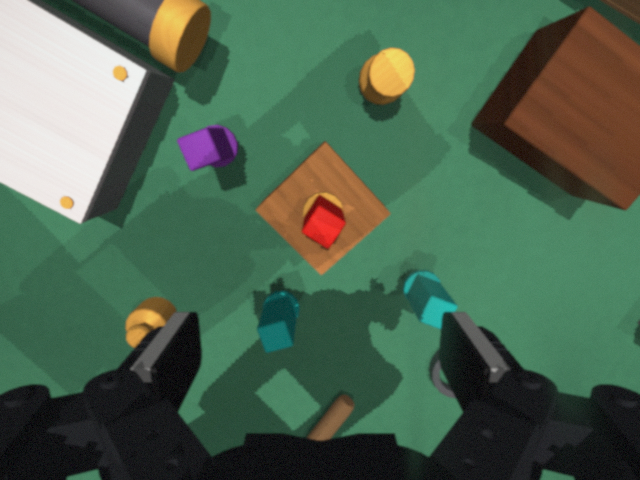

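The wrist view shows the red handle's top at about (324,222) and the stand's centre at about (322,208). The purple look-alike is at (210,148) and the turquoise ones at (278,320) and (432,298). Next I'll measure the handle and stand precisely.

```bash
python3 - <<'E'
from h import *
c=cam("wrist"); im=c["color"].astype(int); B,G,R=im[...,0],im[...,1],im[...,2]
red=((R>100)&(G<60)&(B<60)); print("R hist",np.histogram(R[190:260,290:360][red[190:260,290:360]],bins=8))
red[:180]=0; red[260:]=0; red[:,:290]=0; red[:,360:]=0
for t in (100,170,200,215):
    m=(red&(R>t)).astype(np.uint8); n,l,sx,ce=cv2.connectedComponentsWithStats(m); i=1+np.argmax(sx[1:,4])
    pts=np.argwhere(l==i)[:,::-1].astype(np.float32); bx=cv2.boxPoints(cv2.minAreaRect(pts))
    w=np.array([pix2z(c,p,.096)[:2] for p in bx]); e=w-np.roll(w,-1,0)
    print(t,sx[i,4],"ctr",w.mean(0).round(4),"len",np.linalg.norm(e,axis=1).round(4),"ang",np.degrees(np.arctan2(e[:,1],e[:,0])).round(1))
cor=[(325,141),(389,213),(321,274),(256,211)]
w=np.array([pix2z(c,p,.04)[:2] for p in cor]);e=w-np.roll(w,-1,0); print("stand",w.mean(0).round(4),np.linalg.norm(e,axis=1).round(4),np.degrees(np.arctan2(e[:,1],e[:,0])).round(1))
print("purple/turq",[pix2z(c,p,.07)[:2].round(3) for p in((210,148),(278,320),(432,298))])
cv2.imwrite("pics/w1z.png",cv2.resize(c["color"][180:255,275:375],(800,600),interpolation=cv2.INTER_CUBIC))
E
```

```text
R hist (array([258, 102,  50,  44,  63, 141, 270, 537]), array([101.  , 118.75, 136.5 , 154.25, 172.  , 189.75, 207.5 , 225.25,
       243.  ]))
100 1465 ctr [ 0.5554 -0.21  ] len [0.0294 0.0269 0.0299 0.0276] ang [172.3  82.   -6.4 -99. ]
170 1014 ctr [ 0.5528 -0.2112] len [0.0227 0.023  0.023  0.0235] ang [174.1  83.5  -4.8 -97.2]
200 881 ctr [ 0.553  -0.2112] len [0.0214 0.0223 0.0216 0.0227] ang [174.5  83.9  -4.4 -96.8]
215 756 ctr [ 0.5533 -0.2112] len [0.0205 0.0217 0.0207 0.0221] ang [177.8  87.2  -1.1 -93.4]
stand [ 0.5523 -0.2113] [0.0794 0.0787 0.0781 0.0808] [  68.4  -20.5 -110.1  160.4]
purple/turq [array([ 0.564, -0.114]), array([ 0.46 , -0.215]), array([ 0.532, -0.319])]
```

View pics/w1z.png

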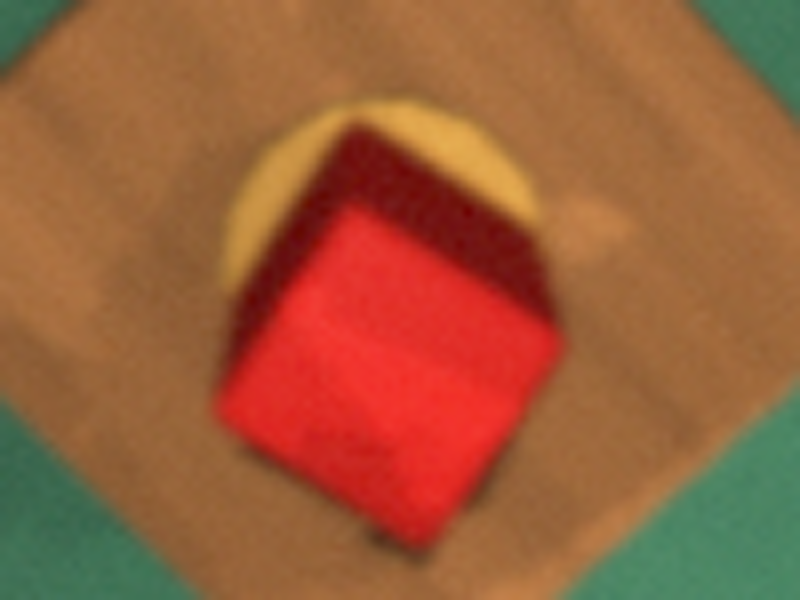

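```bash
python3 -m creep '[[[0,0,0],1,-0.2],[[0,0,0],1,-0.2],[[0,0,0],1,-0.2],[[0,0,0],1,-0.2],[[0,0,0],1,-0.2],[[0,0,0],1,-0.2],[[0,0,0],0,-0.2]]'; python3 - <<'E'
from h import *
c=cam("wrist"); s=st(); print(s["q"].round(1),s["ee_rot"].round(3))
cv2.imwrite("pics/w2.png",c["color"])
im=c["color"].astype(int); B,G,R=im[...,0],im[...,1],im[...,2]
m=((R>165)&(G<60)&(B<60)); m[:150]=0;m[280:]=0;m[:,:270]=0;m[:,380:]=0
n,l,sx,ce=cv2.connectedComponentsWithStats(m.astype(np.uint8)); i=1+np.argmax(sx[1:,4])
pts=np.argwhere(l==i)[:,::-1]
w=np.array([pix2z(c,p,.096)[:2] for p in pts])*1000
bx=cv2.boxPoints(cv2.minAreaRect(w.astype(np.float32))); e=bx-np.roll(bx,-1,0)
print("handle",w.mean(0).round(1),bx.mean(0).round(1),np.linalg.norm(e,axis=1).round(1),np.degrees(np.arctan2(e[:,1],e[:,0])).round(1))
d=np.r_[w.mean(0)/1000-s["ee_pos"][:2],0]; print("shift tool",s["ee_rot"].T@d)
E
```

```text
clock: 2.72
ee_pos: [0.544, -0.2151, 0.2308]
ee_rot: [[-0.985, -0.001, -0.175], [0.175, 0.0, -0.985], [0.001, -1.0, 0.0]]
contact_force: [-0.5, 0.6, -0.5]
width: 0.598
t 2.77 tcp [ 0.5441 -0.2151  0.2308] F [0.08 0.07 0.66] w 0.603
[-26.1  23.8  89.3  -0.   67.   73.9] [[-0.985 -0.001 -0.174]
 [ 0.174  0.    -0.985]
 [ 0.001 -1.     0.   ]]
handle [ 553.  -211.3] [ 552.9 -211.2] [22.8 23.1 22.8 23.1] [173.2 -96.8  -6.8  83.2]
shift tool [-8.15119550e-03 -1.03955375e-05 -5.28989107e-03]
```

View pics/w2.png

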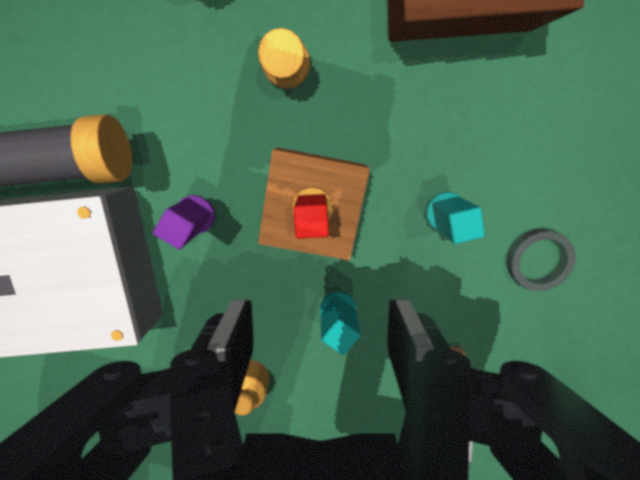

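The wrist view shows the handle's top at (311,215), nearly square to the jaws, and nothing in the way of the fingers.

```bash
python3 -m creep '[[[-0.042,0,-0.025],-0.56,-0.2],[[0,0,0],0,-0.2],[[0,0.2,0],0,-0.2],[[0,0.2,0],0,-0.2],[[0,0.2,0],0,-0.2],[[0,0,0],0,-0.2],[[0,0,0],0,-0.2]]'; python3 - <<'E'
from h import *
s=st(); d=np.array([.553,-.2112,.055])-s["ee_pos"]; print("shift/0.2",(s["ee_rot"].T@d/.2).round(4), np.degrees(np.arctan2(s["ee_rot"][1,2],s["ee_rot"][0,2])))
E
```

```text
clock: 3.65
ee_pos: [0.5525, -0.2141, 0.1106]
ee_rot: [[-0.993, 0.002, -0.115], [0.115, -0.002, -0.993], [-0.002, -1.0, 0.002]]
contact_force: [1.4, 0.5, 1.2]
width: 0.596
t 3.65 tcp [ 0.5525 -0.2141  0.1106] F [1.43 0.47 1.22] w 0.596
shift/0.2 [-0.0003  0.2778 -0.0152] -96.613953262431
```

```bash
python3 -m creep '[[[0,0.1,-0.015],0,-0.2],[[0,0.1,0],0,-0.2],[[0,0.07,0],0,-0.2],[[0,0,0],0,-0.2],[[0,0,0],0,-0.2]]'; python3 - <<'E'
from h import *
s=st(); d=np.array([.553,-.2112,.055])-s["ee_pos"]; print("shift/0.2",(s["ee_rot"].T@d/.2).round(4))
E
```

```text
clock: 4.28
ee_pos: [0.5558, -0.213, 0.0602]
ee_rot: [[-0.993, 0.01, -0.115], [0.115, -0.006, -0.993], [-0.01, -1.0, 0.004]]
contact_force: [0.5, 0.4, 0.1]
width: 0.6
t 4.28 tcp [ 0.5558 -0.213   0.0602] F [0.54 0.44 0.13] w 0.6
shift/0.2 [ 0.0151  0.026  -0.0074]
```

```bash
python3 -m creep '[[[0.015,0.026,-0.008],0,-0.2],[[0,0,0],0,-0.2],[[0,0,0],0,1],[[0,0,0],0,1],[[0,0,0],0,1],[[0,0,0],0,1],[[0,0,0],0,1]]'; python3 - <<'E'
from h import *
s=st(); d=np.array([.553,-.2112,.055])-s["ee_pos"]; print("shift/0.2",(s["ee_rot"].T@d/.2).round(4)); print(s["ee_rot"].round(3))
E
```

```text
clock: 5.15
ee_pos: [0.5534, -0.2112, 0.0558]
ee_rot: [[-0.993, 0.011, -0.115], [0.115, -0.006, -0.993], [-0.012, -1.0, 0.005]]
contact_force: [0.3, -0.5, -0.6]
width: 0.273
t 5.15 tcp [ 0.5534 -0.2112  0.0558] F [ 0.27 -0.49 -0.64] w 0.273
shift/0.2 [0.0018 0.004  0.0002]
[[-0.993  0.011 -0.115]
 [ 0.115 -0.006 -0.993]
 [-0.012 -1.     0.005]]
```

```bash
cat >> h.py <<'E'
R0=np.array([[-0.993,0.011,-0.115],[0.115,-0.006,-0.993],[-0.012,-1.0,0.005]]); axis_t=R0.T@[0,0,1]; axis_t/=np.linalg.norm(axis_t)
OFF=-0.0158  # collar along pin axis from TCP
G0=np.array([.535,.048,.06]);G1=np.array([.5423,.1637,.06])
def pin():
    s=st(); a=s["ee_rot"]@axis_t; col=s["ee_pos"]+OFF*a
    print("collar",col.round(4),"tip",(col-.03*a).round(4),"tilt",np.degrees(a[:2]).round(2),"yaw",np.degrees(np.arctan2(s["ee_rot"][1,2],s["ee_rot"][0,2])).round(1)); return s,col
E
python3 -m creep '[[[0,-0.1,0],0,1],[[0,-0.15,0],0,1],[[0,-0.2,0],0,1],[[0,-0.1,0],0,1],[[0,0,0],0,1],[[0,0,0],0,1]]'; python3 - <<'E'
from h import *
pin()
a=cam("scene"); b=cam("side"); w=cam("wrist")
def crop(c,x,y,W=60,H=45): return cv2.resize(c["color"][y-H:y+H,x-W:x+W],(400,300),interpolation=cv2.INTER_CUBIC)
p=(.553,-.211,.14); u=proj(a,p).astype(int);v=proj(b,p).astype(int)
cv2.imwrite("pics/l1.png",np.vstack([np.hstack([crop(a,*u),crop(b,*v)]),np.hstack([cv2.resize(w["color"],(400,300)),crop(a,365,266)])]))
E
```

```text
clock: 5.9
ee_pos: [0.5513, -0.2102, 0.1729]
ee_rot: [[-0.993, 0.011, -0.115], [0.115, -0.006, -0.993], [-0.011, -1.0, 0.005]]
contact_force: [0.4, 0.2, -3.3]
width: 0.273
t 5.9 tcp [ 0.5513 -0.2102  0.1729] F [ 0.38  0.19 -3.26] w 0.273
collar [ 0.5513 -0.2102  0.1571] tip [ 0.5513 -0.2102  0.1271] tilt [ 0.03 -0.  ] yaw -96.6
```

View pics/l1.png

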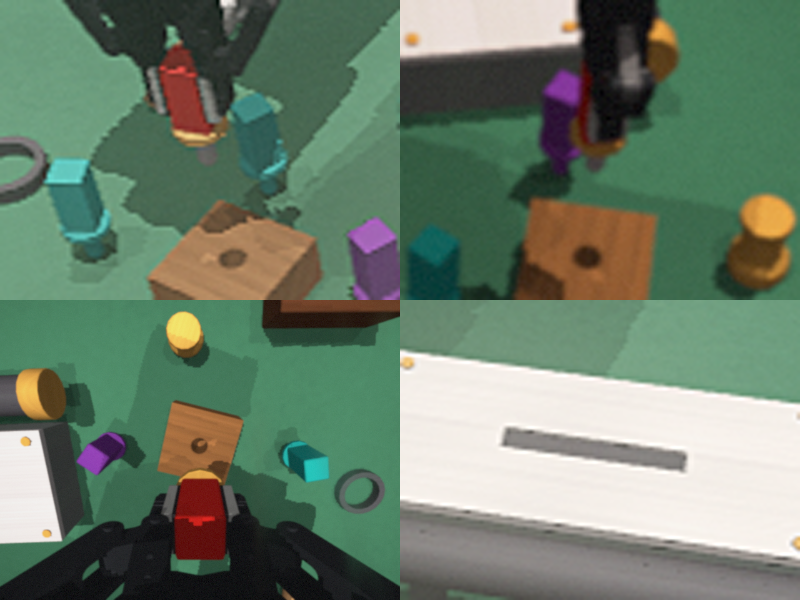

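The pin is lifted: the tip shows below the collar, the stand's hole is empty, and the force reading matches the pin's weight. I'll move beside the groove and measure it from the wrist camera.

```bash
python3 -m creep '[[[0.035,0,-0.19],0,1],[[0.035,0,-0.19],0,1],[[0.035,0,-0.19],0,1],[[0.035,0,-0.19],0,1],[[0.035,0,-0.19],0,1],[[0.035,0,-0.19],0,1],[[0,0,0],0,1],[[0,0,0],0,1]]'; python3 - <<'E'
from h import *
s,col=pin(); w=cam("wrist"); a=cam("scene"); b=cam("side"); cv2.imwrite("pics/g1.png",w["color"])
for n,c in (("wrist",w),("scene",a),("side",b)):
    hull=np.array([proj(c,(x,y,.06)) for x,y in ((.515,.02),(.56,.02),(.565,.2),(.52,.2))]).astype(np.int32)
    m=np.zeros(c["color"].shape[:2],np.uint8); cv2.fillConvexPoly(m,hull,1)
    g=cv2.cvtColor(c["color"],cv2.COLOR_BGR2GRAY); v=g[m>0]; t,_=cv2.threshold(v.reshape(-1,1),0,255,cv2.THRESH_OTSU)
    mm=((g<t)&(m>0)).astype(np.uint8); k,l,sx,_=cv2.connectedComponentsWithStats(mm)
    for i in range(1,k):
        if sx[i,4]<150: continue
        P=np.array([pix2z(c,p,.06)[:2] for p in np.argwhere(l==i)[:,::-1]])*1000
        r=cv2.minAreaRect(P.astype(np.float32)); bx=cv2.boxPoints(r); e=bx-np.roll(bx,-1,0)
        print(n,"thr",t,"bbox",sx[i],"ctr",np.round(r[0],1),"mean",P.mean(0).round(1),"size",np.round(r[1],1),"ang",np.degrees(np.arctan2(e[:2,1],e[:2,0])).round(1))
E
```

```text
clock: 7.05
ee_pos: [0.5333, 0.0278, 0.1652]
ee_rot: [[-0.993, 0.001, -0.116], [0.116, -0.004, -0.993], [-0.001, -1.0, 0.004]]
contact_force: [0.3, 0.2, -2.7]
width: 0.272
t 7.05 tcp [0.5333 0.0278 0.1652] F [ 0.3   0.23 -2.75] w 0.272
collar [0.5331 0.0278 0.1494] tip [0.5328 0.0279 0.1194] tilt [ 0.6  -0.11] yaw -96.7
wrist thr 159.0 bbox [ 102  231  191   34 4980] ctr [540.3 104. ] mean [540.1 103.4] size [120.3  18.3] ang [175.3 -94.7]
scene thr 170.0 bbox [335 259  56  13 334] ctr [537.2 106.3] mean [537.2 106.1] size [119.2  17.8] ang [175.5 -94.5]
side thr 124.0 bbox [314 191  15  45 382] ctr [547.6 124.6] mean [545.7 120.3] size [161.4  32. ] ang [174.9 -95.1]
```

View pics/g1.png

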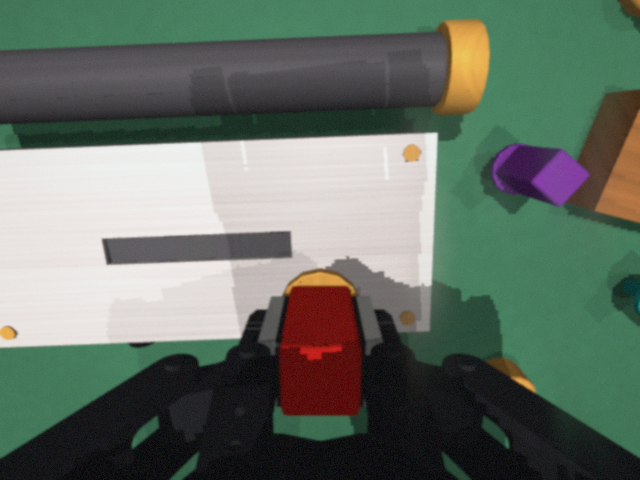

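The groove stands out clearly at pixels (102–293, 231–265). The fit gives its centre as (0.540, 0.104) with its direction at 85.4°, and a size of 120×18 mm, which is as specified. Now I'll align the yaw and hover over its -y end.

```bash
cat >> h.py <<'E'
U=np.array([np.cos(np.radians(85.4)),np.sin(np.radians(85.4)),0]);N=np.array([U[1],-U[0],0]);GC=np.array([.540,.104,.06])
def gp(tgt=None):
    s,col=pin(); a=s["ee_rot"]@axis_t; tip=col-.03*a; d=tip-GC
    print("tip in groove mm x,y,z",(np.array([d@N,d@U,d[2]])*1000).round(2))
    if tgt is not None:
        g=GC+tgt[0]*N+tgt[1]*U+[0,0,tgt[2]]; print("shift rows sum",(s["ee_rot"].T@(g-tip)/.2).round(4))
    return s
E
python3 -m creep '[[[0,0,-0.06],-0.37,1],[[0,0,-0.06],0,1],[[0,0.1,0],0,1],[[0,0.1,0],0,1],[[0,0,0],0,1],[[0,0,0],0,1]]'; python3 -c "
from h import *
gp((0,-.05,.012))"
```

```text
clock: 7.95
ee_pos: [0.5371, 0.0536, 0.1254]
ee_rot: [[-0.997, 0.003, -0.079], [0.079, -0.004, -0.997], [-0.004, -1.0, 0.004]]
contact_force: [-0.8, -0.3, -2.0]
width: 0.269
t 7.95 tcp [0.5371 0.0536 0.1254] F [-0.82 -0.27 -1.98] w 0.269
collar [0.537  0.0537 0.1096] tip [0.5367 0.0537 0.0796] tilt [ 0.47 -0.11] yaw -94.5
tip in groove mm x,y,z [  0.76 -50.37  19.61]
shift rows sum [ 0.0039  0.038  -0.002 ]
```

```bash
python3 -m creep '[[[0.004,0.04,0],0,1],[[0,0.03,0],0,1],[[0,0,0],0,1],[[0,0,0],0,1]]'; python3 - <<'E'
from h import *
gp((0,-.05,0))
a=cam("scene");b=cam("side")
p=GC-.04*U
def crop(c,W=40,H=60):
    x,y=proj(c,p).astype(int); return cv2.resize(c["color"][y-H:y+H,x-W:x+W],(400,600),interpolation=cv2.INTER_CUBIC)
cv2.imwrite("pics/d1.png",np.hstack([crop(a),crop(b)]))
E
```

```text
clock: 8.45
ee_pos: [0.537, 0.0538, 0.1118]
ee_rot: [[-0.997, 0.005, -0.079], [0.079, -0.004, -0.997], [-0.006, -1.0, 0.004]]
contact_force: [-0.1, 0.5, -2.6]
width: 0.271
t 8.45 tcp [0.537  0.0538 0.1118] F [-0.1   0.51 -2.61] w 0.271
collar [0.5369 0.0538 0.096 ] tip [0.5367 0.0539 0.066 ] tilt [ 0.36 -0.11] yaw -94.5
tip in groove mm x,y,z [  0.71 -50.23   5.99]
shift rows sum [ 0.0037  0.0299 -0.0013]
```

View pics/d1.png

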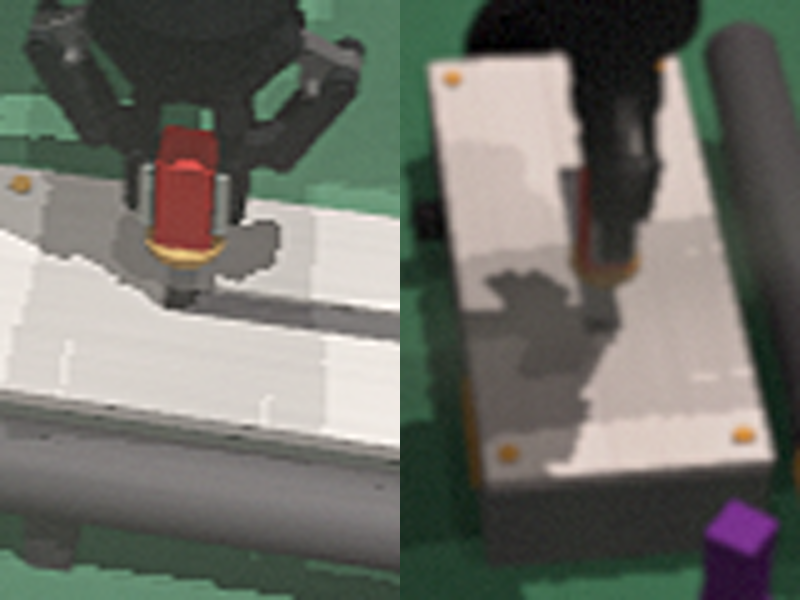

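The plunger's tip is over the near end of the groove in both views: scene crop (182,295), side crop (600,320). Next I'll lower it gently onto the floor.

```bash
python3 -m creep '[[[0.004,0.02,0],0,1],[[0,0.02,0],0,1],[[0,0,0],0,1]]'; python3 -c "
from h import *
gp((0,-.05,-.0055))"; python3 -m creep '[[[0,0.005,0],0,1],[[0,0.005,0],0,1],[[0,0,0],0,1]]'; python3 -c "
from h import *
gp((0,-.05,-.0055))"
```

```text
clock: 8.93
ee_pos: [0.5362, 0.0538, 0.1034]
ee_rot: [[-0.997, 0.006, -0.079], [0.079, -0.004, -0.997], [-0.006, -1.0, 0.004]]
contact_force: [0.4, -1.1, -2.1]
width: 0.275
t 8.93 tcp [0.5362 0.0538 0.1034] F [ 0.41 -1.13 -2.08] w 0.275
collar [0.5361 0.0538 0.0876] tip [0.5359 0.0539 0.0576] tilt [ 0.34 -0.11] yaw -94.5
tip in groove mm x,y,z [ -0.06 -50.3   -2.45]
shift rows sum [-0.0002  0.0153 -0.0015]
clock: 9.3
ee_pos: [0.5363, 0.0538, 0.1014]
ee_rot: [[-0.997, 0.006, -0.079], [0.079, -0.004, -0.997], [-0.006, -1.0, 0.004]]
contact_force: [-1.1, -0.6, -0.4]
width: 0.275
t 9.3 tcp [0.5363 0.0538 0.1014] F [-1.1  -0.63 -0.41] w 0.275
collar [0.5362 0.0538 0.0856] tip [0.5361 0.0539 0.0556] tilt [ 0.33 -0.11] yaw -94.5
tip in groove mm x,y,z [  0.08 -50.28  -4.36]
shift rows sum [ 0.0005  0.0057 -0.0014]
```

```bash
cat >> h.py <<'E'
def av(n=3):
    F=[robot.read_state()["contact_force"]]
    for _ in range(n): viewer.capture("wrist"); F.append(robot.read_state()["contact_force"])
    s=robot.read_state(); a=s["ee_rot"]@axis_t; d=s["ee_pos"]+(OFF-.03)*a-GC; F=np.mean(F,0)
    print("t",round(s["clock"],2),"tip mm",(np.array([d@N,d@U,d[2]])*1000).round(2),"F n,u,z",np.array([F@N,F@U,F[2]+2.75]).round(2),"tilt",np.degrees(a[:2]).round(2))
E
python3 -m creep '[[[0,0.006,0],0,1],[[0,0,-0.01],0,1],[[0,0,0],0,1]]'>/dev/null; python3 -c "
from h import *
av()"; python3 -m creep '[[[0,0,-0.01],0,1],[[0,0,-0.01],0,1],[[0,0,0],0,1]]'>/dev/null; python3 -c "
from h import *
av()"
```

```text
t 9.82 tip mm [  0.4  -48.21  -5.25] F n,u,z [-0.09  1.36  2.6 ] tilt [ 0.29 -0.11]
t 10.35 tip mm [  0.59 -44.24  -5.17] F n,u,z [-0.08  1.69  2.58] tilt [ 0.26 -0.09]
```

```bash
cat > m.py <<'E'
from h import *
av()
E
python3 -m creep '[[[0.003,0,-0.01],0,1],[[0,0,-0.01],0,1],[[0,0,0],0,1]]'>/dev/null; python3 m.py; python3 -m creep '[[[0,0,-0.01],0,1],[[0,0,-0.01],0,1],[[0,0,0],0,1]]'>/dev/null; python3 m.py; python3 -m creep '[[[0,0,-0.01],0,1],[[0,0,-0.01],0,1],[[0,0,0],0,1]]'>/dev/null; python3 m.py
```

```text
t 10.88 tip mm [ -0.   -40.3   -5.19] F n,u,z [0.02 1.46 2.62] tilt [ 0.26 -0.07]
t 11.4 tip mm [ -0.04 -36.34  -5.22] F n,u,z [0.09 1.14 2.77] tilt [ 0.27 -0.05]
t 11.93 tip mm [ -0.05 -32.3   -5.27] F n,u,z [-0.13  2.34  2.06] tilt [ 0.27 -0.04]
```

```bash
python3 -m creep '[[[0,0,-0.01],0,1],[[0,0,0],0,1]]'>/dev/null; python3 m.py; python3 -m creep '[[[0,0,-0.01],0,1],[[0,0,0],0,1]]'>/dev/null; python3 m.py;  python3 -m creep '[[[0,0,-0.01],0,1],[[0,0,0],0,1]]'>/dev/null; python3 m.py
```

```text
t 12.32 tip mm [ -0.19 -30.39  -5.42] F n,u,z [-0.23  0.78  0.44] tilt [ 0.3  -0.03]
t 12.72 tip mm [ -0.34 -28.52  -5.54] F n,u,z [-0.16 -0.04  0.66] tilt [ 0.32 -0.02]
t 13.12 tip mm [ -0.36 -26.57  -5.55] F n,u,z [0.05 0.43 0.69] tilt [ 0.32 -0.01]
```

The floor gives way from y = -30.4 mm on: force falls from 2.6 N to about 0.6 N, which is the shutter. Next I'll find the far edge so I can centre the pin.

```bash
python3 -m creep '[[[0,0,-0.01],0,1],[[0,0,0],0,1]]'>/dev/null; python3 m.py; python3 -m creep '[[[0,0,-0.008],0,1],[[0,0,0],0,1]]'>/dev/null; python3 m.py
```

```text
t 13.53 tip mm [ -0.41 -24.62  -5.62] F n,u,z [0.35 0.43 0.35] tilt [ 0.33 -0.01]
t 13.93 tip mm [ -0.36 -23.02  -5.59] F n,u,z [-0.36  0.62  0.37] tilt [ 0.32 -0.01]
```

```bash
python3 -m creep '[[[0,0,-0.01],0,1],[[0,0,0],0,1]]'>/dev/null; python3 m.py; python3 -m creep '[[[0,0,-0.01],0,1],[[0,0,0],0,1]]'>/dev/null; python3 m.py
```

```text
t 14.32 tip mm [ -0.33 -21.1   -5.51] F n,u,z [-0.12 -0.32  1.97] tilt [0.32 0.01]
t 14.72 tip mm [ -0.18 -19.15  -5.4 ] F n,u,z [-0.5   0.45  2.53] tilt [0.3  0.01]
```

The two edges are symmetric about y ≈ -26.7 mm. I'll go back there and start down.

```bash
python3 -m creep '[[[0,0,0.02],0,1],[[-0.001,0,0.018],0,1],[[0,0,0],0,1]]'>/dev/null; python3 m.py; python3 -m creep '[[[0,0.015,0],0,1],[[0,0.01,0],0,1],[[0,0,0],0,1]]'>/dev/null; python3 m.py
```

```text
t 15.25 tip mm [ -0.23 -27.14  -5.63] F n,u,z [-0.26  0.02  0.47] tilt [0.34 0.01]
t 15.78 tip mm [ -0.2  -27.02 -10.93] F n,u,z [ 0.61 -0.41  0.41] tilt [0.33 0.01]
```

```bash
python3 -m creep '[[[0,0.015,-0.001],0,1],[[0,0.01,0],0,1],[[0,0,0],0,1]]'>/dev/null; python3 m.py; python3 -m creep '[[[0,0.015,0],0,1],[[0,0.01,0],0,1],[[0,0,0],0,1]]'>/dev/null; python3 m.py
```

```text
t 16.3 tip mm [ -0.09 -26.8  -16.02] F n,u,z [0.06 0.19 0.57] tilt [0.32 0.01]
t 16.82 tip mm [  0.06 -26.82 -21.15] F n,u,z [0.24 0.18 0.79] tilt [0.3  0.01]
```

```bash
python3 -m creep '[[[0,0.015,0],0,1],[[0,0.015,0],0,1],[[0,0,0],0,1]]'>/dev/null; python3 m.py; python3 -m creep '[[[0,0.007,0],0,1],[[0,0,0],0,1]]'>/dev/null; python3 m.py
```

```text
t 17.35 tip mm [  0.18 -26.83 -27.29] F n,u,z [-0.01  0.16  0.87] tilt [0.28 0.01]
t 17.75 tip mm [  0.19 -26.82 -28.63] F n,u,z [-0.23  0.17  0.94] tilt [0.28 0.01]
```

```bash
python3 -m creep '[[[0,0.004,0],0,1],[[0,0,0],0,1]]'>/dev/null; python3 m.py; python3 -m creep '[[[0,0.004,0],0,1],[[0,0,0],0,1]]'>/dev/null; python3 m.py
```

```text
t 18.15 tip mm [  0.23 -26.84 -29.39] F n,u,z [-0.    0.06  0.55] tilt [0.27 0.01]
t 18.55 tip mm [  0.29 -26.83 -29.99] F n,u,z [-1.16  0.09  3.38] tilt [0.26 0.01]
```

Firm contact of 3.4 N at exactly the expected depth, so the collar is on the cover. I'll release and back straight up.

```bash
python3 -m creep '[[[0,0.001,0],0,1],[[0,0,0],0,1],[[0,0,0],0,0.2],[[0,0,0],0,0],[[0,0,0],0,-0.2],[[0,0,0],0,-0.2]]'; python3 m.py;  python3 -m creep '[[[0,-0.1,0],0,-0.2],[[0,-0.2,0],0,-0.2],[[0,-0.2,0],0,-0.2],[[0,-0.1,0],0,-0.2],[[0,0,0],0,-0.2],[[0,0,0],0,-0.2]]'; python3 - <<'E'
from h import *
st(); a=cam("scene");b=cam("side");w=cam("wrist")
def crop(c,W=40,H=30):
    x,y=proj(c,GC-.027*U+[0,0,.02]).astype(int); return cv2.resize(c["color"][y-H:y+H,x-W:x+W],(400,300),interpolation=cv2.INTER_CUBIC)
cv2.imwrite("pics/e1.png",np.vstack([np.hstack([crop(a),crop(b)]),np.hstack([cv2.resize(a["color"],(400,300)),cv2.resize(w["color"],(400,300))])]))
cv2.imwrite("pics/ew.png",w["color"])
im=w["color"].astype(int); B,G,R=im[...,0],im[...,1],im[...,2]
m=((R>165)&(G<70)&(B<70)).astype(np.uint8); k,l,sx,ce=cv2.connectedComponentsWithStats(m); i=1+np.argmax(sx[1:,4])
p=pix2z(w,ce[i],.116); d=p-GC; print("handle top in groove",d@N,d@U,"area",sx[i])
E
```

```text
clock: 19.3
ee_pos: [0.5389, 0.0772, 0.0758]
ee_rot: [[-0.997, 0.008, -0.079], [0.079, -0.006, -0.997], [-0.009, -1.0, 0.005]]
contact_force: [0.3, -0.5, -0.7]
width: 0.599
t 19.45 tip mm [  0.85 -26.76 -29.99] F n,u,z [-0.06  0.01  2.58] tilt [0.19 0.  ]
clock: 20.2
ee_pos: [0.5371, 0.0779, 0.198]
ee_rot: [[-0.997, 0.006, -0.079], [0.079, -0.006, -0.997], [-0.006, -1.0, 0.006]]
contact_force: [-0.8, 0.7, -0.7]
width: 0.598
t 20.2 tcp [0.5371 0.0779 0.198 ] F [-0.79  0.72 -0.72] w 0.598
handle top in groove 0.0006313947314272943 -0.0278549654423589 area [ 301  236   39   37 1390]
```

View pics/e1.png

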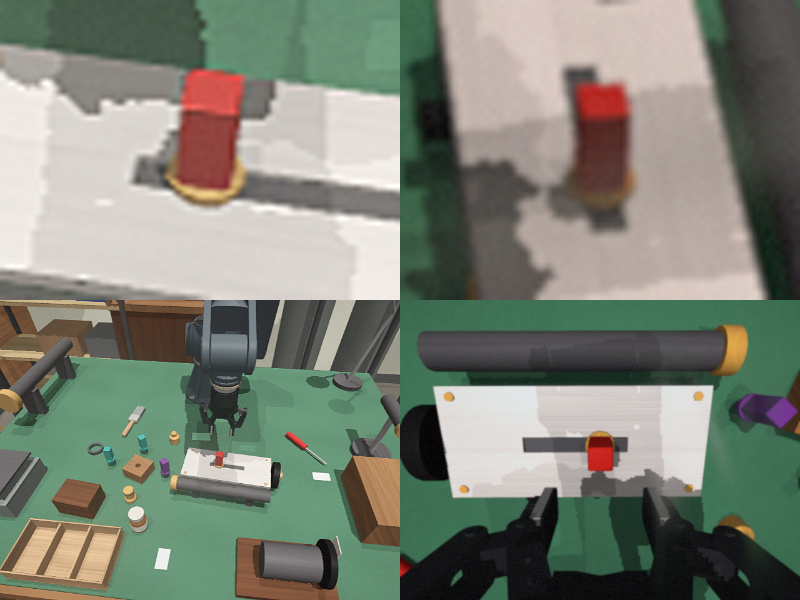

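The collar sits flat on the cover, and the pin is upright and released. The handle's top is within about 1 mm of the expected spot in the groove, and the bystanders look undisturbed. Handing in.

```bash
python3 -c "
from cell import robot
print(robot.hand_in())"
```

```text
the job is handed in; nothing more can be done
None
```

The locking pin is out of its stand and seated in the hidden socket with its collar on the cover. I let go of it and handed the job in at about 20 s on the robot's clock. No verdict came back.

- **Search:** I slid the tip along the groove at about 2.6 N. The force dropped to about 0.6 N between y = -30.4 and -23.0 mm, which put the socket's centre at about -26.7 mm.
- **Seating:** The pin went down with less than 1 N of resistance. The collar then met the cover at 3.4 N, at the expected depth. No force reading came near 25 N, though I read forces only between moves, not continuously.
- **Last checks:** In the final pictures the pin looks upright with its collar flat on the cover. The handle's top is 0.6 mm off the groove's centre line and at y = -27.9 mm, about 1 mm from where the arm placed it. The gripper is open, about 80 mm above the handle. The bystanders look undisturbed, though I checked them only by eye.
- **Disagreements:**
  - The side camera's automatic fit of the groove was spoiled by a shadow, so I used the wrist camera's fit. The scene camera's fit agreed with it to about 3 mm.
  - During the slide there was a 1–2 N force reading along the groove, opposite to the direction friction should push. I did not explain it.

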